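# Swing the electrode arm over the beaker and fit the probe

### The job

Get the electrode stand ready for a measurement. Swing its hinged arm round from the parked side until it drops into the notch of its index plate, over the beaker, then take the glass probe out of its rest and pass it through the inclined eye at the arm's end until its collar sits down on the eye and its tip hangs inside the beaker. Leave the beaker standing in its place, and do not disturb the wash bottle or the small waste beaker.

Things in the scene. Friction and masses are not known exactly. Their poses are not given: they have to be found in the camera images.
- stand: electrode stand, fixed: white foot plate 160 x 270 x 14 mm. Origin at the bench top; at yaw 0 the foot spans x -68..+92 and y -135..+135 mm. A steel column (13 mm thick, up to 202 mm) stands at x 0, y +100 mm of it. A steel index plate (sector, 103 mm radius about the column, its track 109 mm above the bench) carries the arm. The beaker's place is at x +32.5, y -75 mm.
- column_top (a point): centre of the column's top, 202 mm above the bench: the arm turns about the vertical through it
- swing_arm (a joint): turn of the arm about the column, rad, positive anticlockwise from above. 0: the arm points along the stand's -y, over the beaker's place; it starts parked at about +0.9 to +1.45, towards the stand's +x (the back). Stops at -0.4 and +1.7. The notch lies near 0, but the index plate is clamped by hand, so it can be up to about 0.09 rad either side
- lift_sleeve (a joint): height (m) of the arm over its seat; it slides freely on the column, 0.35 kg. About 0.008 while its roller (7 mm) rides on the index plate's track, 0 when it has dropped into the notch (10 mm wide at the top, 8 mm deep, sloping flanks, 92 mm from the column). It falls in only within about 2.5 mm of the notch's middle and if not held up; there is then hardly any play
- handle_top (a point): centre of the top of the arm's handle: an upright black knob, 15 to 18 mm thick and 40 mm high, on top of the arm 70 mm from the column. Its top is 185 mm above the bench when the arm has dropped, 193 mm before. The arm itself is a bar 20 mm wide and 14 mm high
- eye (a point): centre of the mouth of the eye at the arm's end, 175 mm from the column. Its z axis is the bore's axis, pointing up out of the mouth; it leans 30 deg from vertical, across the arm (towards the stand's -x when the arm is at 0). The bore is 15 mm wide and 24 mm deep, its mouth a cone of 25 mm, its rim 33 mm. The mouth is 141 mm above the bench when the arm has dropped
- probe_rest: probe rest, fixed: grey base 125 x 80 x 10 mm, origin at its underside's centre, with a short inclined sleeve like the eye that leans 35 deg from vertical towards the rest's -x; the centre of its mouth is at x -20, y 0, z +118 mm
- probe: glass probe, 175 mm long, about 70 g, in the rest. Origin: centre of its collar's underside; z points along the probe to its cap. Glass shaft 12 mm thick, 110 mm below the origin with a tapered tip; collar 30 mm wide, 0 to 6 mm above the origin; black cap 18 mm thick, 6 to 56 mm above it (grip here); steel plug 11 mm thick to 65 mm
- probe_tip (a point): the tip of the probe's shaft
- sample_beaker: glass beaker on the stand, 79 x 73 mm and 88 mm high, about 64 mm wide inside. Origin at its underside's centre, on the foot plate 14 mm above the bench; z up
- wash_bottle: white wash bottle, 68 mm thick, 170 mm high, bystander. Origin at its underside's centre
- waste_beaker: small glass beaker, 53 x 47 x 58 mm, bystander. Origin at its underside's centre
Things that resemble listed ones, but are neither listed nor needed, are in the scene too. What is shaped like the sample_beaker but yellow is not meant.

How it is judged:
By the outcome, as a careful person would: the job done as asked, in the order asked, and still so for the second after the job is handed in, with the robot touching nothing.
It also fails if it takes over 56 s, if anything falls off the work surface, if the arm or the gripper's body presses on something with over 40 N, if the wrist force passes 120 N, or if a joint passes its speed limit or range.

### The arm

A 6-joint arm with a two-finger parallel gripper is mounted at the origin on a cart in front of the work surface, level with it; the furniture and walls round the work are solid. World frame = base frame: x ahead of the robot, y to its left, z up, the work surface at z = 0. Lengths are in m, angles in rad, forces in N, time in s.
With the tool pointing down it reaches from about 0.425 to 0.95 m from the base axis. Payload 3.5 kg.
Tool frame: the origin (TCP) lies at the very end of the fingers, on their centre line; the grasp point (between the pads) lies 19 mm behind it (grip_depth is the distance from the TCP to the grasp point, in m); x points along the fingers, z is the direction in which the jaws open and shut, and the axes are right-handed (so a half turn about x gives the same grasp; the last joint's range is limited). The gripper opens to 85 mm and grips with 20 to 120 N. Pads are 22 mm wide; open, the fingers measure 114 mm over their backs; the gripper's body (76 mm by 85 mm) begins 54 mm behind the grasp point. The pads swing forward as they close: fully open they stand 13 mm farther back than shut.
Start: joints at [1.036, 0.286, 1.577, -0, 1.279, -0.15], TCP at [0.253, 0.626, 0.231] pointing down, gripper open.
Joint ranges: [-2.77, 2.77], [-0.9, 2.22], [0.21, 2.48], [-1.53, 4.67], [0.24, 2.81], [-2.84, 2.84]. Speed limits (rad/s): [2.79, 2.79, 3.14, 3.14, 3.14, 3.14].

### API

Orientations are given as a unit quaternion [x, y, z, w].
In Python, from plant import get_state, read_camera, calibration, sign_off, recognise, grip_depth gives the robot as it stands. The module is installed in compiled form; this text tells all that it offers.
- The arm moves only by the tool servo_tool, never from a script. Its argument "deltas" is a list that holds one entry, the list of rows, each a list of 4 numbers: the shift along the world's x, y, z scaled (see below), then the turn about the world's z scaled (see below). In form: [[[tx, ty, tz, spin], ...]]. A call has exactly 5 rows; each row is the pose to reach, as a shift and turn from the pose commanded when the call began; what a row does not reach only later rows make up. The controller multiplies each number of a shift by 10 cm and each number of a turn by 90 degrees. A row lasts 1/10 s, in which the tool goes at most 50 mm and 8.59 degrees, less where a joint would pass 70% of its speed; a pose out of reach is approached as far as the arm can. A call with a number of a shift or a turn outside -1 to 1 is refused whole. A call with a gripper value outside its range is refused whole. "claw" is the gripper's target within -1 to 1 (fully open at 1, half-way at 0, shut at -1), set as the call begins (left out, the last holds). The fingers move at their own pace and stop on an object; "force" is the grip in N (left out, the last holds). Time passes only in rows, so rows that repeat a pose let the fingers close, or fill a call up. It gives the time, the measured TCP pose, the force and the opening at its end, in the units of the state.
- get_state(): the state, without advancing time (a new reading comes with each control period).
- read_camera(name): name is "scene" or "top" or "wrist"; returns the picture (420x560x3 uint8, blue, green, red); there is no depth.
- calibration(name): a dict with "intrinsics" (3x3 intrinsics, pixels), "R" (3x3) and "t" (3): a world point X has camera coordinates R X + t; the wrist camera has in their place "T_tool_cam" (4x4, takes a point from camera to tool coordinates, whose origin is the TCP and whose axes are the tool frame's). Camera axes: x right, y down, z forward; pixel columns grow to the right and rows downward; lengths in m; the calibration is good to about 2 mm. A picture is of the moment at which its call begins: read the wrist's pose just before it. calibration takes no time and is no camera call.
- sign_off(): hands the job in, once; it reports no verdict.
Trained networks look in the newest picture that a camera, given by its name, has taken for a name from the list of things; names that differ only in an ending like _2 or _b are one class to them, and where a whole thing is asked for, a point or a joint stands for the part that bears it (a point fixed in the world has none). Each returns a list of dicts, best first, with "p" (0 to 1); they miss things now and then, are a little off and sometimes report something else, mostly with a low value. They report only what shows in the picture. A call takes as long as a camera call. They do not tell look-alikes from the thing itself.
- recognise(camera, query): "at" ([x, y, z] in m, in world coordinates, good to about 4 mm: the middle of the surface that is visible of it).
The state is a dict: "time": time; "qpos": joint angles; "dq": joint speeds; "joint_efforts": joint torques, N m; "eef_pos": TCP position; "tcp_rot": TCP orientation; "contact_force": force on the tool from outside, world axes, zero at the start; "wrist_torque": the same for the moment, N m; "opening": opening from 0.0 (shut) to 1.0 (fully open).
Only numpy, scipy, OpenCV 4.12 (cv2) and the standard library are available. Lean on these libraries where they do the work, as an engineer would, in place of code of your own. Each camera call takes 0.05 s, during which the arm holds its last target. There are 200 camera calls.

## Working session

There is one attempt and no reset: what is moved stays moved. The work goes in short steps, Python scripts to look and compute and a tool call to move; the robot and the scene stay as the last step left them, time stands still between calls to the robot, and variables do not carry over. Pictures are saved under pics/ and viewed, about 8 in all and at most 12, crops included, and the job is handed in when it is done.

Besides the shell and the picture viewer there is one more tool, called after "Call:" as name(argument=value, ...) on one line, values as JSON. servo_tool: Moves the arm, as the interface text tells. Its arguments: {"type":"object","properties":{"deltas":{"type":"array"},"claw":{"type":"number"},"force":{"type":"number"}},"required":["deltas"]}

```bash
mkdir -p pics; cat > h.py <<'E'
import numpy as np, cv2
from plant import *
from scipy.spatial.transform import Rotation as Ro
def snap(cam,name):
    s=get_state(); im=read_camera(cam); cv2.imwrite(f'pics/{name}.png',im); return s,im
def P(cam,s=None):
    c=calibration(cam); K=np.array(c['intrinsics'])
    if 'R' in c: R,t=np.array(c['R']),np.array(c['t'])
    else:
        T=np.eye(4);T[:3,:3]=Ro.from_quat(s['tcp_rot']).as_matrix();T[:3,3]=s['eef_pos']
        M=np.linalg.inv(T@np.array(c['T_tool_cam'])); R,t=M[:3,:3],M[:3,3]
    return K,R,t
def proj(cam,X,s=None):
    K,R,t=P(cam,s); u=K@(R@np.asarray(X,float)+t); return u[:2]/u[2]
def onz(cam,uv,z,s=None):
    K,R,t=P(cam,s); d=R.T@np.linalg.solve(K,[uv[0],uv[1],1]); o=-R.T@t; return o+d*(z-o[2])/d[2]
E
python3 - <<'E'
from h import *
s,a=snap('scene','s0'); s,b=snap('top','t0')
cv2.imwrite('pics/st0.png',cv2.resize(np.hstack([a,b]),(800,300)))
print(s['eef_pos'],s['tcp_rot'],grip_depth,s['opening'])
for n in ['stand','column_top','handle_top','eye','probe_rest','probe','probe_tip','sample_beaker','wash_bottle','waste_beaker','swing_arm']:
  for c in ['scene','top']:
    try: print(n,c,[(np.round(d['at'],3).tolist(),round(d['p'],2)) for d in recognise(c,n)[:4]])
    except Exception as e: print(n,c,e)
E
```

```text
[0.2530296  0.6250809  0.22992905] [-0.39552871  0.58713253  0.39479583  0.58563528] 0.0187 1.0013385657351683
stand scene [([0.523, -0.112, 0.014], 0.63), ([0.586, -0.078, 0.143], 0.36)]
stand top [([0.538, -0.133, 0.012], 0.87)]
column_top scene [([0.585, -0.079, 0.143], 0.62), ([0.524, -0.115, 0.018], 0.57)]
column_top top [([0.539, -0.127, 0.019], 0.61)]
handle_top scene [([0.585, -0.078, 0.14], 0.71), ([0.441, -0.414, 0.012], 0.36)]
handle_top top [([0.6, -0.083, 0.146], 0.69)]
eye scene [([0.584, -0.078, 0.146], 0.86)]
eye top [([0.607, -0.077, 0.149], 0.94)]
probe_rest scene [([0.442, -0.416, 0.013], 0.71)]
probe_rest top [([0.458, -0.395, 0.012], 0.94)]
probe scene [([0.414, -0.407, 0.136], 0.61)]
probe top [([0.427, -0.403, 0.128], 0.75), ([0.418, 0.128, 0.122], 0.33)]
probe_tip scene [([0.416, -0.404, 0.133], 0.72)]
probe_tip top [([0.429, -0.4, 0.128], 0.53), ([0.422, 0.125, 0.122], 0.36)]
sample_beaker scene [([0.471, -0.682, 0.056], 0.89), ([0.554, -0.244, 0.077], 0.84)]
sample_beaker top [([0.496, -0.678, 0.05], 0.65)]
wash_bottle scene [([0.404, 0.116, 0.081], 0.94)]
wash_bottle top [([0.42, 0.127, 0.117], 0.98)]
waste_beaker scene [([0.597, -0.367, 0.04], 0.6), ([0.581, -0.082, 0.15], 0.15)]
waste_beaker top [([0.618, -0.363, 0.003], 0.73)]
swing_arm scene [([0.586, -0.08, 0.147], 0.56)]
swing_arm top [([0.604, -0.08, 0.147], 0.75)]
```

View pics/s0.png

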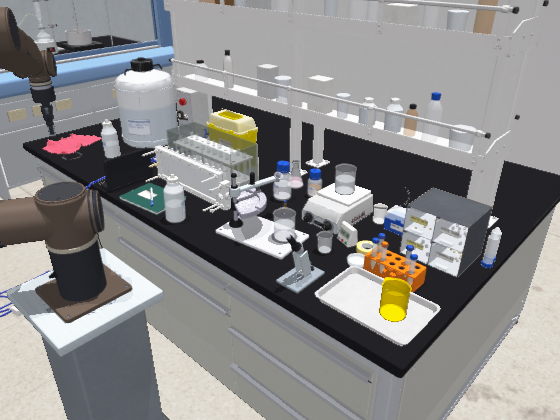

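View pics/t0.png

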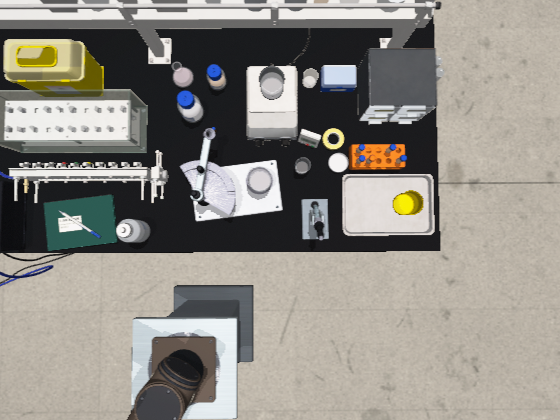

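```bash
python3 - <<'E'
from h import *
b=cv2.imread('pics/t0.png'); a=cv2.imread('pics/s0.png')
c1=cv2.resize(b[120:245,170:340],None,fx=4.7,fy=4.7,interpolation=cv2.INTER_CUBIC)
cv2.imwrite('pics/t0c.png',c1)
for cam in ['top','scene']:
  K,R,t=P(cam); print(cam,K[0,0],-R.T@t)
E
```

```text
top 448.8031461276222 [ 0.41364889 -0.2719325   1.39237642]
scene 480.83370421821354 [-0.41101186 -1.11008402  0.83653555]
```

View pics/t0c.png

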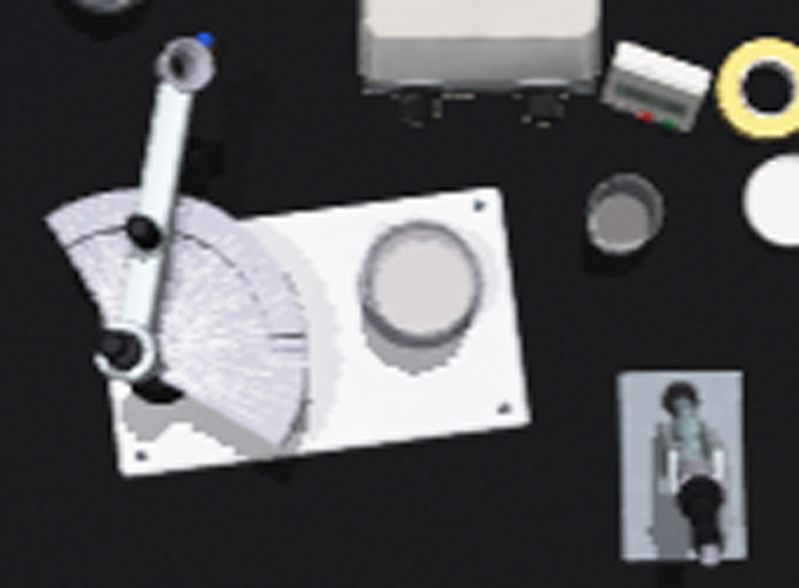

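```bash
python3 - <<'E'
from h import *
f=lambda u,v,z: onz('top',(170+(u+.5)/4.7-.5,120+(v+.5)/4.7-.5),z)
br,fr,fl=f(499,188,.014),f(530,425,.014),f(121,476,.014)
print(br,fr,fl, np.linalg.norm(br-fr),np.linalg.norm(fr-fl))
ey=(fl-fr)[:2];th=np.arctan2(ey[1],ey[0])-np.pi/2
ex=(br-fr)[:2];th2=np.arctan2(ex[1],ex[0]);yaw=(th+th2)/2;print('yaw',th,th2)
R=np.array([[np.cos(yaw),-np.sin(yaw)],[np.sin(yaw),np.cos(yaw)]])
# stand origin from center of diagonal br..fl
ctr=(br+fl)[:2]/2; o=ctr-R@[.012,0]; print('origin',o)
col=o+R@[0,.1]; print('col',col,'beaker place',o+R@[.0325,-.075])
print('beaker rim',f(420,284,.102), 'col top px meas',f(122,345,.202))
for n,u,v,z in [('handle',143,229,.193),('eye',186,64,.149),('notch',288,343,.109)]:
  p=f(u,v,z); d=R.T@(p[:2]-col); print(n,p,np.hypot(*d),np.arctan2(d[0],-d[1]))
print('rest corners',[f(*c,.010)[:2].round(4).tolist() for c in [(619,371),(743,371),(747,558),(623,560)]])
rc=np.mean([f(*c,.010) for c in [(619,371),(743,371),(747,558),(623,560)]],0);print(rc)
for n,u,v,z in [('cap plug end',708,556,.17)]: print(n,f(u,v,z))
E
```

```text
[ 0.63474285 -0.28331281  0.014     ] [ 0.47833837 -0.30285064  0.014     ] [ 0.44620112 -0.0358261   0.014     ] 0.15762006896416347 0.2689514971081846
yaw 0.11977707275370708 0.12427487938315977
origin [ 0.52856121 -0.16103014]
col [ 0.51638888 -0.06177373] beaker place [ 0.5699488  -0.23151643]
beaker rim [ 0.56128159 -0.23372682  0.102     ] col top px meas [ 0.51581604 -0.06807135  0.202     ]
handle [ 0.58312924 -0.07806273  0.193     ] 0.06869939635917012 1.2093851917428355
eye [ 0.68832711 -0.09593089  0.149     ] 0.17529822316488275 1.252664100823587
notch [ 0.5246048  -0.15332243  0.109     ] 0.09191661851581992 -0.032521996426678884
rest corners [[0.5138, -0.3616], [0.5135, -0.4432], [0.3909, -0.4443], [0.39, -0.3632]]
[ 0.45202629 -0.40309734  0.01      ]
cap plug end [ 0.39477915 -0.40181749  0.17      ]
```

```bash
python3 - <<'E'
from h import *
s=get_state();M=Ro.from_quat(s['tcp_rot']).as_matrix();print(M.round(3),s['time'])
print('jaw heading deg',np.degrees(np.arctan2(M[1,2],M[0,2])),'q6',s['qpos'])
print(np.array(calibration('wrist')['T_tool_cam']).round(3).tolist())
E
```

```text
[[ 0.    -0.927  0.375]
 [ 0.     0.375  0.927]
 [-1.     0.     0.   ]] 1.2
jaw heading deg 67.95142077300969 q6 [ 1.03600384e+00  2.86276683e-01  1.57668043e+00  5.98338773e-06
  1.27860814e+00 -1.49973908e-01]
[[0.0, -0.318, 0.948, -0.142], [-0.0, -0.948, -0.318, 0.082], [1.0, -0.0, -0.0, -0.0], [0.0, 0.0, 0.0, 1.0]]
```

Call:
servo_tool(deltas=[[[0.1,-0.2,0.15,0],[0.2,-0.4,0.3,0],[0.3,-0.6,0.45,0],[0.4,-0.8,0.6,0],[0.47,-1,0.7,0]]], claw=-0.2)

```text
time: 1.7
eef_pos: [0.3011, 0.5251, 0.3028]
tcp_rot: [-0.395, 0.586, 0.395, 0.587]
contact_force: [0.9, 0.9, -0.0]
opening: 0.401
```

Call:
servo_tool(deltas=[[[0.1,-0.2,0,0],[0.2,-0.4,0,0],[0.3,-0.6,0,0],[0.4,-0.8,0,0],[0.47,-1,0,0]]])

```text
time: 2.2
eef_pos: [0.3478, 0.4248, 0.3014]
tcp_rot: [-0.395, 0.586, 0.395, 0.587]
contact_force: [1.2, 0.8, 0.3]
opening: 0.402
```

Call:
servo_tool(deltas=[[[0.1,-0.2,0,0],[0.2,-0.4,0,0],[0.3,-0.6,0,0],[0.4,-0.8,0,0],[0.47,-1,0,0]]])

```text
time: 2.7
eef_pos: [0.3948, 0.3248, 0.3015]
tcp_rot: [-0.395, 0.586, 0.395, 0.587]
contact_force: [0.2, -1.1, 0.6]
opening: 0.405
```

Call:
servo_tool(deltas=[[[0.1,-0.2,0,0.02],[0.2,-0.4,0,0.04],[0.3,-0.6,0,0.06],[0.4,-0.8,0,0.08],[0.47,-1,0,0.11]]])

```text
time: 3.2
eef_pos: [0.4418, 0.2248, 0.3015]
tcp_rot: [-0.445, 0.55, 0.445, 0.55]
contact_force: [-1.3, -0.1, 0.8]
opening: 0.403
```

Call:
servo_tool(deltas=[[[0.1,-0.2,0,0],[0.2,-0.4,0,0],[0.3,-0.6,0,0],[0.4,-0.8,0,0],[0.47,-1,0,0]]])

```text
time: 3.7
eef_pos: [0.4888, 0.1247, 0.3015]
tcp_rot: [-0.444, 0.55, 0.444, 0.55]
contact_force: [0.5, 0.1, 0.1]
opening: 0.401
```

Call:
servo_tool(deltas=[[[0.1,-0.2,0,0],[0.2,-0.4,0,0],[0.3,-0.6,0,0],[0.4,-0.8,0,0],[0.47,-1,0,0]]])

```text
time: 4.2
eef_pos: [0.5358, 0.0247, 0.3014]
tcp_rot: [-0.444, 0.55, 0.444, 0.55]
contact_force: [0.1, 0.0, -0.5]
opening: 0.401
```

Call:
servo_tool(deltas=[[[0.1,-0.2,0,0],[0.2,-0.4,-0.1,0],[0.3,-0.6,-0.2,0],[0.4,-0.8,-0.3,0],[0.47,-1,-0.4,0]]])

```text
time: 4.7
eef_pos: [0.5828, -0.0753, 0.261]
tcp_rot: [-0.444, 0.55, 0.444, 0.55]
contact_force: [0.5, 0.6, -0.4]
opening: 0.398
```

```bash
python3 - <<'E'
from h import *
s,a=snap('wrist','w1'); print(s['eef_pos'])
for n in ['handle_top','column_top','eye']:
  print(n,[(np.round(d['at'],4).tolist(),round(d['p'],2)) for d in recognise('wrist',n)[:3]])
for n,X in [('handle',(.583,-.078,.193)),('col',(.5164,-.0618,.202)),('tcp',s['eef_pos'])]: print(n,proj('wrist',X,s))
E
```

```text
[ 0.58279907 -0.0752567   0.26102002]
handle_top []
column_top []
eye [([0.5806, -0.0748, 0.1455], 0.89)]
handle [279.4975282  224.57011038]
col [281.91421082 126.08066974]
tcp [283.40610879 272.76677551]
```

View pics/w1.png

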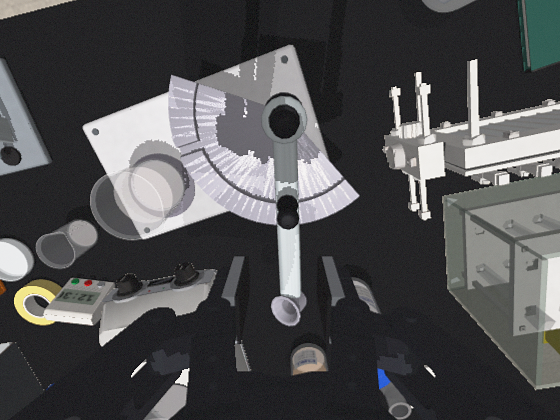

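```bash
python3 - <<'E'
from h import *
s=get_state()
h=onz('wrist',(288,217),.193,s); c=onz('wrist',(285,118),.202,s); e=onz('wrist',(287,307),.149,s)
print(h,c,e,np.hypot(*(h-c)[:2]),np.hypot(*(e-c)[:2]))
for a in (h,e): d=(a-c)[:2]; print(np.degrees(np.arctan2(d[1],d[0])))
n=onz('wrist',(190,149),.109,s); d=(n-c)[:2]; print(n,np.hypot(*d),np.degrees(np.arctan2(d[1],d[0])))
im=cv2.imread('pics/w1.png')[60:250,150:370]; cv2.imwrite('pics/w1c.png',cv2.resize(im,None,fx=3,fy=3,interpolation=cv2.INTER_CUBIC))
E
```

```text
[ 0.57800822 -0.06996513  0.193     ] [ 0.51144037 -0.05793473  0.202     ] [ 0.6821606  -0.09218076  0.149     ] 0.06764621271390267 0.17412119229045023
-10.244142875683469
-11.342841376727133
[ 0.52423843 -0.1493397   0.109     ] 0.09229658399973749 -82.02954884730433
```

View pics/w1c.png

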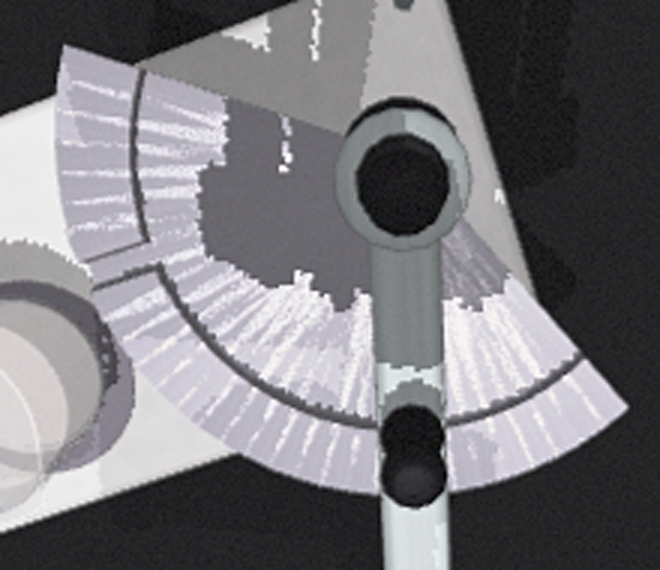

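Call:
servo_tool(deltas=[[[-0.02,0.02,-0.2,0],[-0.02,0.02,-0.4,0],[-0.02,0.02,-0.6,0],[-0.02,0.02,-0.8,0],[-0.02,0.02,-0.98,0]]])

```text
time: 5.4
eef_pos: [0.5804, -0.0711, 0.1635]
tcp_rot: [-0.445, 0.549, 0.444, 0.55]
contact_force: [0.5, 1.4, 0.3]
opening: 0.396
```

Call:
servo_tool(deltas=[[[0,0,0,0],[0,0,0,0],[0,0,0,0],[0,0,0,0],[0,0,0,0]]], claw=-0.8, force=20)

```text
time: 5.9
eef_pos: [0.5793, -0.0716, 0.1632]
tcp_rot: [-0.443, 0.551, 0.445, 0.55]
contact_force: [-5.2, 2.7, -3.9]
opening: 0.179
```

Call:
servo_tool(deltas=[[[-0.019,-0.07,0,-0.067],[-0.046,-0.139,0,-0.133],[-0.079,-0.204,0,-0.2],[-0.119,-0.265,0,-0.267],[-0.165,-0.322,0,-0.333]]], claw=-0.48)

```text
time: 6.4
eef_pos: [0.5656, -0.1045, 0.165]
tcp_rot: [-0.286, 0.645, 0.285, 0.649]
contact_force: [1.5, 4.3, -0.8]
opening: 0.261
```

Call:
servo_tool(deltas=[[[-0.052,-0.052,0,-0.067],[-0.109,-0.098,0,-0.133],[-0.17,-0.138,0,-0.2],[-0.235,-0.171,0,-0.267],[-0.304,-0.198,0,-0.333]]])

```text
time: 6.9
eef_pos: [0.5358, -0.1246, 0.1655]
tcp_rot: [-0.109, 0.696, 0.108, 0.702]
contact_force: [3.1, 4.3, -1.5]
opening: 0.26
```

```bash
python3 - <<'E'
from h import *
s,a=snap('wrist','w2'); print(s['eef_pos'],s['contact_force'],s['opening'])
cv2.imwrite('pics/w2c.png',cv2.resize(a[40:340,120:420],(750,600)[:1]*1+(600,) if 0 else (600,600)))
E
```

```text
[ 0.53583164 -0.12457432  0.16553618] [ 3.0883227   4.26916354 -1.45378915] 0.25962288491102287
```

View pics/w2c.png

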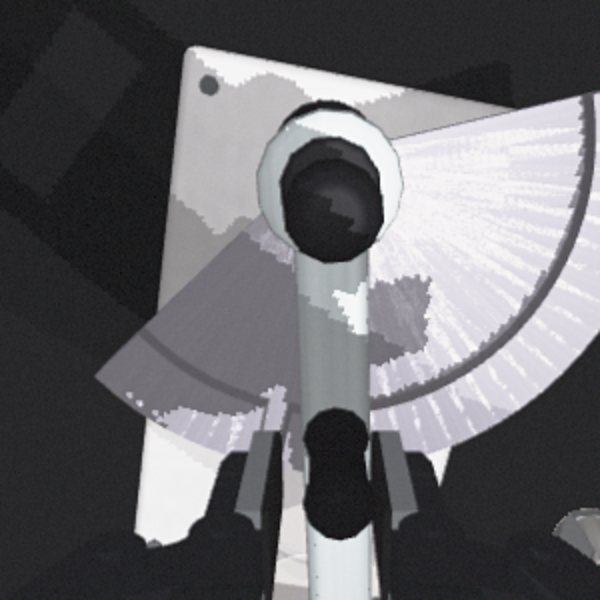

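Call:
servo_tool(deltas=[[[-0.0142,-0.0038,0,-0.0133],[-0.0284,-0.0076,0,-0.0267],[-0.0426,-0.0112,0,-0.04],[-0.0568,-0.0144,0,-0.0533],[-0.071,-0.0174,0,-0.0667]]])

```text
time: 7.45
eef_pos: [0.5289, -0.1263, 0.1654]
tcp_rot: [-0.074, 0.701, 0.073, 0.706]
contact_force: [4.7, 2.9, 1.1]
opening: 0.261
```

Call:
servo_tool(deltas=[[[-0.0084,-0.0015,0,-0.0078],[-0.0168,-0.003,0,-0.0156],[-0.0252,-0.0044,0,-0.0233],[-0.0336,-0.0056,0,-0.0311],[-0.042,-0.0066,0,-0.0389]]])

```text
time: 7.95
eef_pos: [0.5248, -0.127, 0.1654]
tcp_rot: [-0.053, 0.703, 0.051, 0.708]
contact_force: [3.9, 3.1, 1.8]
opening: 0.261
```

Call:
servo_tool(deltas=[[[-0.0084,-0.0012,0,-0.0078],[-0.0168,-0.0024,0,-0.0156],[-0.0252,-0.0034,0,-0.0233],[-0.0336,-0.0044,0,-0.0311],[-0.042,-0.0052,0,-0.0389]]])

```text
time: 8.45
eef_pos: [0.5194, -0.1277, 0.1643]
tcp_rot: [-0.03, 0.705, 0.029, 0.708]
contact_force: [5.2, 1.3, 1.4]
opening: 0.261
```

```bash
python3 - <<'E'
from h import *
s,a=snap('wrist','w3'); print(s['eef_pos'],s['contact_force'],s['opening'])
cv2.imwrite('pics/w3c.png',cv2.resize(a[40:340,120:420],(600,600)))
d=cv2.imread('pics/w2.png').astype(int)-a; print(np.abs(d).mean())
E
```

```text
[ 0.51940439 -0.12769687  0.16434651] [5.21356774 1.31884362 1.42875429] 0.2612515864656389
30.278528911564624
```

View pics/w3c.png

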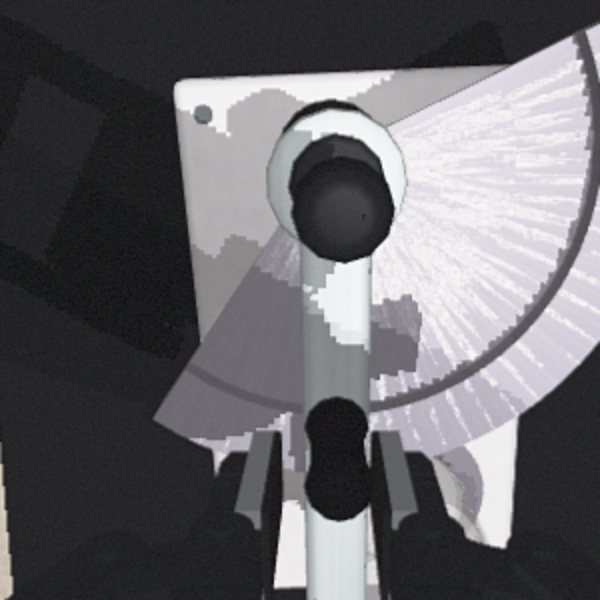

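Call:
servo_tool(deltas=[[[-0.01,-0.001,0,0],[-0.02,-0.002,0,0],[-0.03,-0.003,0,0],[-0.03,-0.003,0,0],[-0.03,-0.003,0,0]]])

```text
time: 9.0
eef_pos: [0.5187, -0.1278, 0.1645]
tcp_rot: [-0.03, 0.702, 0.029, 0.711]
contact_force: [13.1, 1.9, -3.5]
opening: 0.258
```

Call:
servo_tool(deltas=[[[0.02,0,0,0],[0.04,0,0,0],[0.06,0,0,0],[0.06,0,0,0],[0.06,0,0,0]]])

```text
time: 9.5
eef_pos: [0.5201, -0.1277, 0.1627]
tcp_rot: [-0.03, 0.707, 0.03, 0.706]
contact_force: [0.2, -0.1, 0.1]
opening: 0.262
```

Call:
servo_tool(deltas=[[[0.02,0,0.1,0],[0.02,0,0.3,0],[0.02,0,0.5,0],[0.02,0,0.75,0],[0.02,0,1,0]]], claw=-0.3)

```text
time: 10.0
eef_pos: [0.5227, -0.1276, 0.2648]
tcp_rot: [-0.03, 0.707, 0.03, 0.706]
contact_force: [0.7, 0.4, -0.1]
opening: 0.349
```

Call:
servo_tool(deltas=[[[0,-0.15,0.05,0.09],[-0.04,-0.35,0.1,0.18],[-0.08,-0.55,0.15,0.27],[-0.12,-0.8,0.2,0.36],[-0.15,-1,0.2,0.45]]])

```text
time: 10.5
eef_pos: [0.5079, -0.229, 0.2852]
tcp_rot: [-0.275, 0.651, 0.274, 0.652]
contact_force: [0.2, -0.0, 0.0]
opening: 0.355
```

Call:
servo_tool(deltas=[[[0,-0.05,0,0.095],[0,-0.07,0,0.19],[0,-0.07,0,0.285],[0,-0.07,0,0.38],[0,-0.07,0,0.47]]])

```text
time: 11.0
eef_pos: [0.5078, -0.2347, 0.284]
tcp_rot: [-0.491, 0.509, 0.491, 0.508]
contact_force: [-0.4, 1.2, -1.6]
opening: 0.347
```

```bash
python3 - <<'E'
from h import *
s,a=snap('wrist','w4'); s2,b=snap('top','t4')
M=Ro.from_quat(s['tcp_rot']).as_matrix(); print(s['eef_pos'],s['contact_force'],s['opening'],np.degrees(np.arctan2(M[1,2],M[0,2])),s['qpos'][5])
c=cv2.resize(b[120:245,170:340],None,fx=3.5,fy=3.5,interpolation=cv2.INTER_CUBIC)
w=cv2.resize(a,(800,600)); cv2.imwrite('pics/w4b.png',w); cv2.imwrite('pics/t4c.png',c)
print(proj('wrist',(.535,-.233,.141),s))
E
```

```text
[ 0.50778129 -0.23472166  0.28401852] [-0.39263776  1.17748638 -1.56413753] 0.3471352657405979 88.03479327654313 -2.1506328878101333
[285.84984034 221.44885628]
```

View pics/w4b.png

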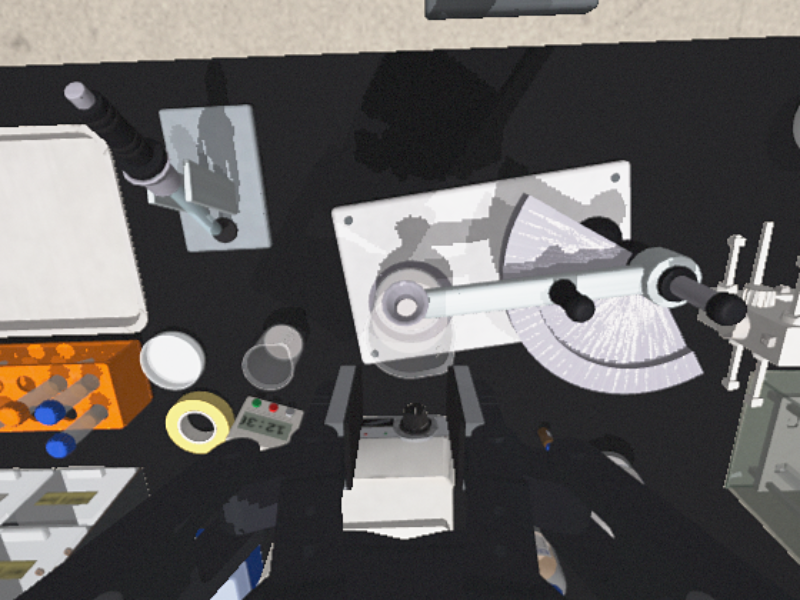

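```bash
python3 - <<'E'
from h import *
s=get_state()
f=lambda u,v,z:onz('wrist',((u+.5)*.7-.5,(v+.5)*.7-.5),z,s)
e=f(403,303,.141);c=f(725,308,.202);h=f(579,306,.185)
d=(e-c)[:2];print('eye',e,'col',c,'h',h,np.hypot(*d),np.degrees(np.arctan2(d[1],d[0])))
d=(e-h)[:2];print(np.hypot(*d),np.degrees(np.arctan2(d[1],d[0])))
print('plug',f(76,93,.118+.065*.819),'rest corners z.01',[f(*q,.01)[:2].round(4).tolist() for q in [(160,110),(248,105),(271,246),(186,252)]])
print('collar ctr',f(146,170,.118))
print([ (n,r['at'],r['p']) for n in ['eye','probe','sample_beaker'] for r in recognise('top',n)])
E
```

```text
eye [ 0.52528457 -0.23651676  0.141     ] col [ 0.51355697 -0.06681876  0.202     ] h [ 0.51569444 -0.13670485  0.185     ] 0.17010275846003212 -86.04665473345223
0.10027156852344143 -84.51175595386593
plug [ 0.39347526 -0.39934794  0.171235  ] rest corners z.01 [[0.3891, -0.4379], [0.3883, -0.3626], [0.5099, -0.3594], [0.5123, -0.4397]]
collar ctr [ 0.43433477 -0.40118415  0.118     ]
[('eye', [0.5143, -0.0771, 0.1451], 0.52), ('probe', [0.4286, -0.404, 0.1304], 0.69), ('sample_beaker', [0.4999, -0.6816, 0.0485], 0.95)]
```

View pics/t4c.png

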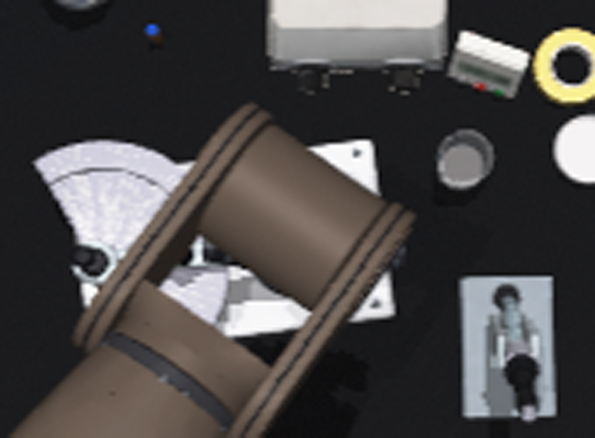

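Call:
servo_tool(deltas=[[[-0.2,-0.2,-0.05,0.01],[-0.4,-0.4,-0.1,0.02],[-0.6,-0.6,-0.15,0.03],[-0.8,-0.8,-0.2,0.03],[-0.99,-1,-0.25,0.03]]], claw=-0.1)

```text
time: 11.75
eef_pos: [0.4081, -0.3352, 0.2584]
tcp_rot: [0.501, -0.499, -0.501, -0.499]
contact_force: [0.0, -1.2, 0.2]
opening: 0.449
```

Call:
servo_tool(deltas=[[[0,-0.2,-0.15,0],[0,-0.4,-0.3,0],[0,-0.6,-0.35,0],[0,-0.67,-0.35,0],[0,-0.67,-0.35,0]]])

```text
time: 12.25
eef_pos: [0.4089, -0.4022, 0.2235]
tcp_rot: [-0.501, 0.499, 0.501, 0.499]
contact_force: [0.6, -0.6, 0.1]
opening: 0.447
```

```bash
python3 - <<'E'
from h import *
s,a=snap('wrist','w5')
M=Ro.from_quat(s['tcp_rot']).as_matrix(); print(s['eef_pos'],s['opening'],np.degrees(np.arctan2(M[1,2],M[0,2])),s['qpos'][5])
cv2.imwrite('pics/w5b.png',a)
u=np.array([-.574,-.005,.819]);m=np.array([.431,-.402,.118])
for k in (0,.03,.056,.065): print(k,proj('wrist',m+k*u,s))
print([ (r['at'],r['p']) for r in recognise('wrist','probe')])
E
```

```text
[ 0.40889168 -0.40222064  0.22354705] 0.4469733939613061 90.29324542915967 -2.5299865559878847
0 [283.16611994 231.82869721]
0.03 [283.13016255 223.42761896]
0.056 [283.09117077 214.31758532]
0.065 [283.07546525 210.64815052]
[([0.4155, -0.4011, 0.1531], 0.82)]
```

View pics/w5b.png

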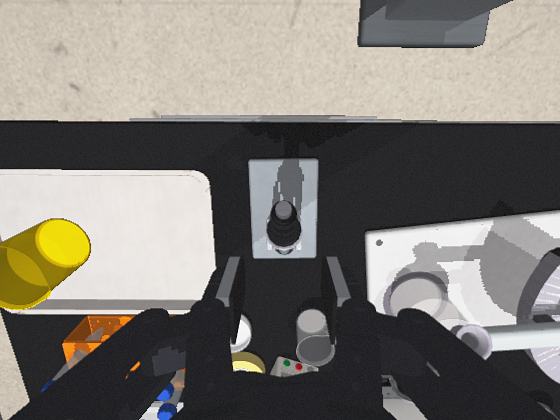

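Call:
servo_tool(deltas=[[[0,0,-0.2,0],[0,0,-0.4,0],[0,0,-0.6,0],[0,0,-0.8,0],[0,0,-0.935,0]]])

```text
time: 12.85
eef_pos: [0.409, -0.4003, 0.129]
tcp_rot: [-0.502, 0.498, 0.502, 0.498]
contact_force: [0.1, 0.0, 0.5]
opening: 0.45
```

Call:
servo_tool(deltas=[[[0,0,0,0],[0,0,0,0],[0,0,0,0],[0,0,0,0],[0,0,0,0]]], claw=-0.9, force=35)

```text
time: 13.35
eef_pos: [0.4092, -0.4019, 0.1306]
tcp_rot: [0.502, -0.498, -0.501, -0.498]
contact_force: [-0.4, 0.4, -0.1]
opening: 0.201
```

Call:
servo_tool(deltas=[[[-0.03,0,0.043,0],[-0.1,0,0.143,0],[-0.19,0,0.271,0],[-0.28,0,0.4,0],[-0.373,0,0.532,0]]])

```text
time: 13.85
eef_pos: [0.3708, -0.4018, 0.1848]
tcp_rot: [0.502, -0.498, -0.501, -0.498]
contact_force: [0.3, -0.4, -1.2]
opening: 0.2
```

Call:
servo_tool(deltas=[[[-0.075,0,0.107,0],[-0.15,0,0.214,0],[-0.225,0,0.321,0],[-0.3,0,0.428,0],[-0.373,0,0.532,0]]])

```text
time: 14.35
eef_pos: [0.3337, -0.4015, 0.237]
tcp_rot: [-0.502, 0.498, 0.502, 0.498]
contact_force: [-0.9, -0.5, -1.7]
opening: 0.2
```

```bash
python3 - <<'E'
from h import *
s,a=snap('wrist','w6'); s,b=snap('scene','s6'); print(s['eef_pos'],s['contact_force'],s['opening'],s['time'])
g=s['eef_pos']+np.array([0,0,.0187]);th=np.radians(35);u=np.array([-np.sin(th),0,np.cos(th)])
for k in (.027,-.038,-.148): print(proj('scene',g+k*u), proj('wrist',g+k*u,s))
c=cv2.resize(b[170:310,190:330],(560,560),interpolation=cv2.INTER_CUBIC); cv2.imwrite('pics/s6c.png',c)
E
```

```text
[ 0.33347795 -0.40244151  0.23912589] [ 0.64074386 -0.85349268  1.09381914] 0.19696983821265407 14.4
[267.78656677 208.52392639] [283.36444939 292.69433872]
[278.26576389 221.88856506] [283.00168839 295.63610411]
[294.16897153 242.17071275] [282.74984238 297.67841813]
```

View pics/s6c.png

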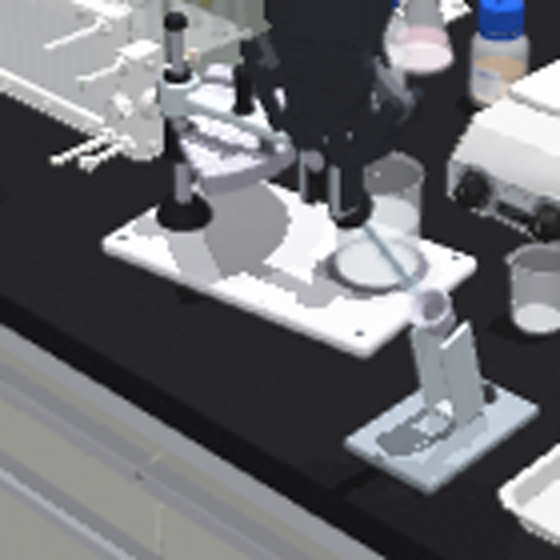

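```bash
python3 - <<'E'
from h import *
s,b=snap('top','t7')
c=cv2.resize(b[150:235,180:300],None,fx=6,fy=6,interpolation=cv2.INTER_CUBIC); 
for k in range(0,720,60): cv2.putText(c,str(k),(k,10),0,.35,(0,255,255))
cv2.imwrite('pics/t7c.png',c)
s['eef_pos']=np.array([.50778,-.23472,.28402]);s['tcp_rot']=np.array([-0.491,0.509,0.491,0.508])
f=lambda u,v,z:onz('wrist',((u+.5)*.7-.5,(v+.5)*.7-.5),z,s)
for q in [(332,210),(630,163),(363,362)]: print('w4 foot',f(*q,.014))
s['eef_pos']=np.array([.40889,-.40222,.22355]);s['tcp_rot']=np.array([-0.501,.499,.501,.499])
print('w5 eye',onz('wrist',(470,341),.141,s), 'foot corner',onz('wrist',(366,232),.014,s))
E
```

```text
w4 foot [ 0.47850748 -0.29919668  0.014     ]
w4 foot [ 0.44717875 -0.03616348  0.014     ]
w4 foot [ 0.63081947 -0.28101968  0.014     ]
w5 eye [ 0.52320773 -0.23959308  0.141     ] foot corner [ 0.47477482 -0.30245231  0.014     ]
```

View pics/t7c.png

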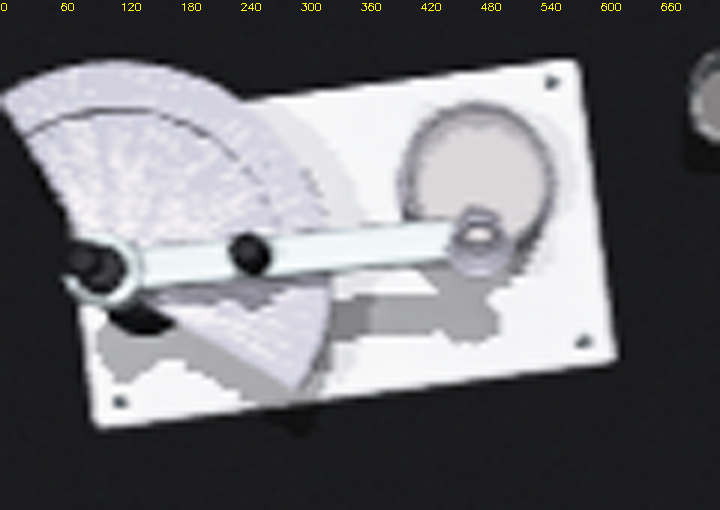

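```bash
python3 - <<'E'
from h import *
f=lambda u,v,z: onz('top',(180+(u+.5)/6-.5,150+(v+.5)/6-.5),z)
for n,u,v,z in [('eye',481,245,.141),('bore bright (bottom)',478,232,.12),('handle',248,254,.185),('coltop',88,260,.202),('beaker',478,180,.102)]: print(n,f(u,v,z).round(4))
for u,v in [(579,62),(616,360),(97,428)]: print(f(u,v,.014))
E
```

```text
eye [ 0.5276 -0.237   0.141 ]
bore bright (bottom) [ 0.5357 -0.235   0.12  ]
handle [ 0.52   -0.1335  0.185 ]
coltop [ 0.5161 -0.0646  0.202 ]
beaker [ 0.5626 -0.2345  0.102 ]
[ 0.63377034 -0.2842582   0.014     ]
[ 0.47972048 -0.30248233  0.014     ]
[ 0.4460924  -0.03704869  0.014     ]
```

Call:
servo_tool(deltas=[[[0,0,0.25,0],[0.1,0.15,0.4,0],[0.25,0.4,0.4,0.01],[0.4,0.65,0.4,0.02],[0.5,0.85,0.4,0.03]]])

```text
time: 15.0
eef_pos: [0.385, -0.3151, 0.2755]
tcp_rot: [-0.513, 0.486, 0.514, 0.486]
contact_force: [-0.8, -0.3, -0.3]
opening: 0.2
```

Call:
servo_tool(deltas=[[[0.15,0.25,0,0],[0.3,0.5,0,0.01],[0.43,0.73,0,0.01],[0.43,0.73,-0.04,0.01],[0.43,0.73,-0.08,0.01]]])

```text
time: 15.5
eef_pos: [0.4274, -0.2432, 0.2674]
tcp_rot: [-0.517, 0.482, 0.518, 0.482]
contact_force: [-0.2, 0.1, -0.1]
opening: 0.201
```

```bash
python3 - <<'E'
from h import *
s,w=snap('wrist','w8'); s,b=snap('top','t8'); s,a=snap('scene','s8'); print(s['eef_pos'],s['contact_force'],s['time'])
g=s['eef_pos']+np.array([0,0,.0187]);th=np.radians(35);h=np.radians(184);u=np.array([np.sin(th)*np.cos(h),np.sin(th)*np.sin(h),np.cos(th)])
tip=g-.148*u
for c in ['wrist','top','scene']: print(c,'tip',proj(c,tip,s),'collar',proj(c,g-.038*u,s),'eye',proj(c,(.527,-.237,.141),s))
x=lambda im,u0,v0,W,k:cv2.resize(im[v0:v0+W,u0:u0+W],(400,400),interpolation=cv2.INTER_CUBIC)
p=proj('scene',(.527,-.237,.141)).astype(int)-35; q=proj('top',(.527,-.237,.141)).astype(int)-35
print(p,q)
cv2.imwrite('pics/c8.png',np.hstack([x(a,*p,70,1),x(b,*q,70,1)]))
E
```

```text
[ 0.42667684 -0.24371263  0.26676408] [ 0.49961366  0.47968284 -1.62370677] 15.6
wrist tip [282.88262051 298.10456686] collar [283.13728746 295.76521794] eye [282.53713337 297.92030777]
top tip [259.81321194 195.54198723] collar [260.61411039 217.47315157] eye [259.7494801  190.62839204]
scene tip [273.2531908  201.67682954] collar [258.90455291 181.49693586] eye [276.62830987 206.5960151 ]
[241 171] [224 155]
```

Call:
servo_tool(deltas=[[[0.03,0,-0.05,0],[0.06,0,-0.1,0],[0.095,0,-0.155,0],[0.125,0.005,-0.21,0],[0.156,0.008,-0.26,0]]])

```text
time: 16.15
eef_pos: [0.4431, -0.2427, 0.2415]
tcp_rot: [-0.517, 0.482, 0.517, 0.482]
contact_force: [0.6, -0.5, -1.0]
opening: 0.2
```

Call:
servo_tool(deltas=[[[0.023,0.002,-0.033,0],[0.046,0.003,-0.066,0],[0.069,0.005,-0.098,0],[0.092,0.006,-0.131,0],[0.114,0.008,-0.164,0]]])

```text
time: 16.65
eef_pos: [0.4544, -0.2416, 0.2255]
tcp_rot: [-0.517, 0.482, 0.518, 0.482]
contact_force: [-1.0, 1.4, -0.4]
opening: 0.201
```

Call:
servo_tool(deltas=[[[0.023,0.002,-0.033,0],[0.046,0.003,-0.066,0],[0.069,0.005,-0.098,0],[0.092,0.006,-0.131,0],[0.114,0.008,-0.164,0]]])

```text
time: 17.15
eef_pos: [0.4658, -0.241, 0.2091]
tcp_rot: [-0.517, 0.482, 0.517, 0.482]
contact_force: [-1.0, 1.9, 0.1]
opening: 0.2
```

```bash
python3 - <<'E'
from h import *
s=get_state(); print(s['eef_pos'],s['contact_force'],s['wrist_torque'])
b=read_camera('top');cv2.imwrite('pics/t9.png',b);a=read_camera('scene');cv2.imwrite('pics/s9.png',a)
for n in ['probe','probe_tip','eye','sample_beaker']:
  for c in ['top','scene']: print(n,c,[(np.round(r['at'],3).tolist(),round(r['p'],2)) for r in recognise(c,n)[:3]])
E
```

```text
[ 0.46580769 -0.24096211  0.20906996] [-1.03059174  1.92189077  0.08687979] [0.56200966 0.31932378 0.12270218]
probe top []
probe scene []
probe_tip top []
probe_tip scene []
eye top [([0.52, -0.104, 0.135], 0.56)]
eye scene []
sample_beaker top [([0.503, -0.682, 0.049], 0.77), ([0.58, -0.236, 0.065], 0.66), ([0.517, -0.108, 0.137], 0.48)]
sample_beaker scene [([0.556, -0.246, 0.073], 0.94), ([0.474, -0.682, 0.057], 0.59)]
```

Call:
servo_tool(deltas=[[[0,0.02,0,0],[0,0.04,0,0],[0,0.05,0,0],[0,0.05,0,0],[0,0.05,0,0]]])

```text
time: 18.15
eef_pos: [0.4659, -0.237, 0.21]
tcp_rot: [0.518, -0.483, -0.516, -0.482]
contact_force: [-1.0, -2.4, -0.1]
opening: 0.196
```

Call:
servo_tool(deltas=[[[0,-0.02,0,0],[0,-0.04,0,0],[0,-0.04,0,0],[0,-0.04,0,0],[0,-0.04,0,0]]])

```text
time: 18.65
eef_pos: [0.4657, -0.2401, 0.2093]
tcp_rot: [-0.517, 0.482, 0.517, 0.482]
contact_force: [-0.6, -0.3, -1.0]
opening: 0.204
```

Call:
servo_tool(deltas=[[[0.029,0.002,-0.041,0],[0.057,0.004,-0.082,0],[0.086,0.006,-0.123,0],[0.114,0.008,-0.164,0],[0.143,0.01,-0.205,0]]])

```text
time: 19.15
eef_pos: [0.4803, -0.2391, 0.1884]
tcp_rot: [-0.517, 0.482, 0.517, 0.482]
contact_force: [0.4, 0.3, -0.4]
opening: 0.199
```

Call:
servo_tool(deltas=[[[0.029,0.002,-0.041,0],[0.057,0.004,-0.082,0],[0.086,0.006,-0.123,0],[0.114,0.008,-0.164,0],[0.143,0.01,-0.205,0]]])

```text
time: 19.65
eef_pos: [0.4945, -0.2382, 0.1681]
tcp_rot: [-0.517, 0.482, 0.517, 0.482]
contact_force: [0.5, 0.4, -0.9]
opening: 0.199
```

Call:
servo_tool(deltas=[[[0.014,0.001,-0.02,0],[0.028,0.002,-0.04,0],[0.041,0.003,-0.06,0],[0.055,0.004,-0.08,0],[0.069,0.005,-0.098,0]]])

```text
time: 20.15
eef_pos: [0.5013, -0.2376, 0.1585]
tcp_rot: [-0.517, 0.482, 0.517, 0.482]
contact_force: [-0.9, 0.7, -0.7]
opening: 0.203
```

Call:
servo_tool(deltas=[[[0.006,0,-0.008,0],[0.011,0.001,-0.016,0],[0.017,0.001,-0.025,0],[0.023,0.001,-0.033,0],[0.029,0.002,-0.041,0]]])

```text
time: 20.65
eef_pos: [0.5041, -0.2375, 0.1545]
tcp_rot: [-0.517, 0.482, 0.517, 0.482]
contact_force: [-1.2, 0.5, -0.2]
opening: 0.201
```

Call:
servo_tool(deltas=[[[0.006,0,-0.008,0],[0.011,0.001,-0.016,0],[0.017,0.001,-0.025,0],[0.017,0.001,-0.025,0],[0.017,0.001,-0.025,0]]])

```text
time: 21.15
eef_pos: [0.506, -0.2377, 0.1539]
tcp_rot: [0.517, -0.482, -0.517, -0.482]
contact_force: [-4.4, 1.6, 7.5]
opening: 0.205
```

Call:
servo_tool(deltas=[[[-0.008,0,0.012,0],[-0.008,0,0.012,0],[-0.008,0,0.012,0],[-0.008,0,0.012,0],[-0.008,0,0.012,0]]])

```text
time: 21.65
eef_pos: [0.5056, -0.2377, 0.154]
tcp_rot: [0.518, -0.482, -0.517, -0.482]
contact_force: [-1.4, 1.0, 5.9]
opening: 0.199
```

Call:
servo_tool(deltas=[[[0,0,0,0],[0,0,0,0],[0,0,0,0],[0,0,0,0],[0,0,0,0]]], claw=-0.2)

```text
time: 22.15
eef_pos: [0.505, -0.2373, 0.1529]
tcp_rot: [-0.517, 0.482, 0.517, 0.482]
contact_force: [-1.1, -0.1, 0.8]
opening: 0.402
```

```bash
python3 - <<'E'
from h import *
s,w=snap('wrist','w10'); a=read_camera('scene');cv2.imwrite('pics/s10.png',a)
print(s['eef_pos'],s['contact_force'],s['opening'])
for n in ['probe','eye','sample_beaker','probe_tip']:
  for c in ['wrist','scene']: print(n,c,[(np.round(r['at'],3).tolist(),round(r['p'],2)) for r in recognise(c,n)[:3]])
# dark blob between the fingers in the wrist view
E=np.array([.527,-.237,.141])
for d in (30,35):
  th=np.radians(d);u=np.array([-np.sin(th),-.07*np.sin(th),np.cos(th)]); print(d,[proj('wrist',E+k*u,s).round(1).tolist() for k in (.006,.056,.065)])
E
```

```text
[ 0.50495718 -0.2373248   0.15290433] [-1.0872827  -0.09808504  0.78014205] 0.40199930485644353
probe wrist [([0.497, -0.236, 0.188], 0.88)]
probe scene [([0.504, -0.237, 0.167], 0.58)]
eye wrist [([0.517, -0.137, 0.136], 0.93)]
eye scene [([0.52, -0.134, 0.138], 0.93)]
sample_beaker wrist [([0.563, -0.239, 0.084], 0.92)]
sample_beaker scene [([0.471, -0.679, 0.061], 0.68), ([0.551, -0.248, 0.073], 0.56), ([0.401, 0.114, 0.083], 0.43)]
probe_tip wrist []
probe_tip scene [([0.506, -0.239, 0.162], 0.52)]
30 [[280.9, 297.4], [280.2, 307.3], [280.0, 310.0]]
35 [[280.9, 296.4], [280.2, 294.3], [280.1, 293.7]]
```

Call:
servo_tool(deltas=[[[0,0,0.1,0],[0,0,0.3,0],[0,0,0.55,0],[0,0,0.8,0],[0,0,1,0]]])

```text
time: 23.15
eef_pos: [0.5055, -0.2376, 0.2559]
tcp_rot: [0.518, -0.482, -0.516, -0.482]
contact_force: [0.6, -0.8, 0.2]
opening: 0.399
```

Call:
servo_tool(deltas=[[[-0.2,0,0.15,0],[-0.4,0,0.3,0],[-0.6,0,0.3,0],[-0.8,0,0.3,0],[-0.9,0,0.3,0]]])

```text
time: 23.65
eef_pos: [0.4141, -0.2374, 0.2843]
tcp_rot: [0.518, -0.482, -0.517, -0.482]
contact_force: [-1.7, -0.9, 0.3]
opening: 0.402
```

```bash
python3 - <<'E'
from h import *
s,w=snap('wrist','w11'); a=read_camera('scene');cv2.imwrite('pics/s11.png',a); b=read_camera('top');cv2.imwrite('pics/t11.png',b)
print(s['eef_pos'],s['contact_force'],s['opening'],s['time'])
for n in ['probe','probe_tip','eye','sample_beaker','waste_beaker','wash_bottle']:
  for c in ['wrist','scene','top']: print(n,c,[(np.round(r['at'],3).tolist(),round(r['p'],2)) for r in recognise(c,n)[:2]])
E=np.array([.527,-.237,.141])
for d in (30,35):
  th=np.radians(d);u=np.array([-np.sin(th),-.07*np.sin(th),np.cos(th)])
  for c in ('wrist','top','scene'): print(d,c,[proj(c,E+k*u,s).round(1).tolist() for k in (0,.03,.056,.065)])
th=np.radians(30);p=proj('wrist',E+.03*np.array([-np.sin(th),-.035,np.cos(th)]),s).astype(int)
g=cv2.cvtColor(w,cv2.COLOR_BGR2GRAY)[p[1]-60:p[1]+50:3,p[0]-36:p[0]+37:2]
print(p);print('\n'.join(''.join(' .:-=+*#%@'[v//26] for v in r) for r in g))
E
```

```text
[ 0.41413072 -0.23737749  0.28425948] [-1.70316676 -0.92925502  0.28001663] 0.402093787442842 23.65
probe wrist [([0.503, -0.236, 0.186], 0.69)]
probe scene [([0.513, -0.242, 0.158], 0.61)]
probe top [([0.522, -0.236, 0.157], 0.6)]
probe_tip wrist [([0.504, -0.235, 0.186], 0.66), ([0.554, -0.237, 0.079], 0.64)]
probe_tip scene []
probe_tip top [([0.523, -0.238, 0.156], 0.51)]
eye wrist [([0.514, -0.114, 0.138], 0.82)]
eye scene [([0.519, -0.134, 0.139], 0.82)]
eye top [([0.522, -0.139, 0.139], 0.66)]
sample_beaker wrist [([0.555, -0.237, 0.08], 0.57)]
sample_beaker scene [([0.473, -0.681, 0.056], 0.64), ([0.554, -0.248, 0.073], 0.59)]
sample_beaker top [([0.5, -0.679, 0.048], 0.58), ([0.577, -0.232, 0.063], 0.57)]
waste_beaker wrist [([0.602, -0.364, 0.029], 0.9)]
waste_beaker scene [([0.598, -0.367, 0.04], 0.85)]
waste_beaker top [([0.618, -0.368, 0.005], 0.71)]
wash_bottle wrist [([0.418, 0.108, 0.025], 0.97)]
wash_bottle scene [([0.401, 0.116, 0.082], 0.56)]
wash_bottle top []
30 wrist [[276.0, 297.5], [275.3, 300.0], [274.6, 302.5], [274.3, 303.6]]
30 top [[259.7, 190.6], [259.9,
[... 1050 characters left out ...]
.....*%%%%%%%%%%
. . .@@%%%%%*...=###-.....:*@@@@@@@@@
. .. @%=+%%%*..-#####-..::*@@@@@@@@@@
.... @#==%%%@-.*#####=:.:.#@@@@@@@@@@
....+@%%%%%###:.%%%%%:.:.#%@@@@@@@@@@
.....+=:------+=.-=-:..-%=--=-----=:.
.....==---------#%#*#%%+---------=+..
......-=--------------------+----=-..
......:==-----------------------=+...
.......-==---------------------==-...
.. ......+===-----------------=++....
. ........:+====----------==++++-....
.............:=============+++=:.....
..................:::::..............
..................:::................
...............:.....................
...::::-------- . :...:===...........
. ....:::: ---.........--====:.......
:::...     --:.......:: --===+.......
```

```bash
python3 - <<'E'
from h import *
for n,(u,v) in [('s11',(272,203)),('t11',(260,196))]:
  im=cv2.imread(f'pics/{n}.png')[v-18:v+18,u-18:u+18]; g=cv2.cvtColor(cv2.resize(im,None,fx=2,fy=1),cv2.COLOR_BGR2GRAY)
  print(n,'rows from',v-18,'cols from',u-18);print('\n'.join(f'{v-18+i} '+''.join(' .:-=+*#%@'[x//26] for x in r) for i,r in enumerate(g)))
E
```

```text
s11 rows from 185 cols from 254
185 ==+=::::.............................:-==++****###%%%%%%%%%%%%%%%%%%%%%%
186 .:::.................................:-=+++++++**######%%%%%%%%%########
187 .....................................:-=++++++++++**********************
188 %##+-:...............................:-=+*******************************
189 %%%%%%#+-:...........................:-=+*******************************
190 %%%%%%%%%%#+-:.......................:-=+*******************************
191 %%%%%%%%%%%%%##+:....................:-=+*************###***************
192 **#%%%%%%%%%%%%%#+-:..................:-+***######%%%%%%%%%%%%%%##******
193 ==++*#%@@@%%%%%%%%%*=:......::==-:...::-+****#####%%%%%%%%%%%%%%%%%%%#**
194 +====+*#%%%%%%%%@@%%%*-...:-+#%%%#+-::-=*#%%######%%%%%%%%%%%%%%%%%%%%%#
195 @%%#+==+*#%%%%%%%%%%@%+-:.:=#%%%#*+-:::=*#%%%%%%%%%%%%%%%%%%%%%%%%%%%%%%
196 @@@@@#+==+*#%@@@@%%%%%%*-..:-=+++==-:..:=*#%%%%%%%%%%%%%%%%%%%%%%%%%%%%%
197 ##%%%%%#++*#%@@%%%%%%%%#+-:..:-----:....:-+*##%%%%%%%%%%%%%%%%%%%%%%%#*+
198 @@@@@@@@%#**%@%%%%%%%%%#+=:..............:--==+*###%%%%%%%%%%%%
[... 3804 characters left out ...]
@@@@%%%%%%
205 .:::------:::...:::::::::-=+**************#%@@@@@@@@@@@@@@@@@@@@%%%%%###
206 ::------:::...:::::::::::::-=+**********#%@@@@@@@@@@@@@@@@@@@@%%%%%%#+==
207 -------::...:::---:::::::::::--=++****#%@@@@@@@@@@@@@@@@@@@@%%%%%%#*+==-
208 -----::...:::--------:::::::::::-=++**#%@@@@@@@@@@@@@@@@@@%%%%%%%%%%%%%%
209 ---::..:::-------------:::::::::::-=+*#%@@@@@@@@@@@@@@@@@@%%%%%%%%%%%%%%
210 -:::.:::-----------------::::::::::::=*%%@@@@@@@@@@@@@%%%%%%%%%#########
211 ::.:::---------------------:::::::::::-+#%@@@@@%%%%%%###*****++=--::::..
212 .:::--------------------------::::::::::-=+****+=--::::...........  ..  
213 :-------------------------------::::::::::::.........         ..    .
```

```bash
python3 -c "
from plant import *
s=get_state();print(s['time'],s['contact_force']);print(sign_off())"
```

```text
24.7 [0.14804755 0.12179183 1.19545774]
the job is handed in; nothing more can be done
None
```

The job is handed in at about 24.7 s, with the gripper open and clear of everything. The arm is in its notch and the probe is through the eye, as far as my checks could show.

- **Arm in the notch:** I swung the arm round with the handle held loosely in the gripper until it dropped. A further 3 mm push moved it only 0.7 mm at 13 N. In the pictures the sleeve and handle then sat lower.
- **Probe through the eye:** I lifted the probe out along its rest's axis and passed it through the eye. A sideways nudge gave a force that changed sign, so the shaft was in the bore. The collar met the eye with about 9 N and I let go.
- **Seating after release:** The scene camera put the end of the plug at (270, 194.5), against (269.6, 193.8) predicted for a seated probe at 30°. The wrist view also showed it tilted at about 30°.
- **Other objects:** The sample beaker, waste beaker and wash bottle were found where they started, within the networks' error.

**Not confirmed:**
- My eye-position estimates differed by several millimetres between cameras, and an estimate from the push on the handle put it up to about 9 mm off. I used the top camera's value, and the probe went in without jamming.
- I had used all 12 picture views before inserting the probe. The final checks therefore rest on forces, network results and printed pixel values.
- I did not measure the tip directly. That it hangs inside the beaker follows from the geometry and one network report at (0.554, -0.237, 0.079).

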